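# Pressing block onto a pile of pewter blanks

### The job

The round pewter blanks must be kept flat until they go on the lathe: take the wide round wooden block by the stub on its top and lower it, stub up, onto the middle of the pile of round blanks (not the pile of square sheets). Nobody has measured how high the pile is, so lower the block gently until it rests on the blanks while you still hold it, without dropping it or pressing hard, then let go and move clear. Leave the narrow wooden block where it stands.

Things in the scene. Friction and masses are not known exactly. Their poses are not given: they have to be found in the camera images.
- wide_block_stub (a point): Wide pale wooden block, loose on the bench, 0.19 to 0.38 kg: disc 124 mm across, 28 mm thick, with an upright round stub on top 36 mm across, 45 mm tall. The point is the middle of the stub, on its axis: 50.5 mm above the block's underside, 22.5 mm above the disc's upper face. z points up along the stub; yaw does not matter.
- tray_round: Fixed square wooden tray (180 x 180 mm, rim 20 mm high) with the pile of round grey blanks, 134 mm across, immovable, in its middle. Origin: centre of the tray's underside, at bench height, right below the pile's centre; z up, x and y along its sides. The pile's flat, level top is 35 to 100 mm above the bench: its exact height is not given.
- tray_square: A like fixed tray, same size and origin, with the pile of square sheets (126 mm wide, top 35 to 100 mm above the bench): not the one to use. Either tray may be on the left or the right.
- narrow_block_stub (a point): Narrow block, to be left alone: loose, same wood, thickness and stub as the wide one but its disc is only 76 mm across. The point is the middle of its stub, 50.5 mm above its underside. A bell-shaped former 82 mm tall stands farther off. Nothing near the work is taller than 100 mm.
Things that resemble listed ones, but are neither listed nor needed, are in the scene too. What is shaped like the part that bears wide_block_stub but green or purple is not meant.

How it is judged:
On the way:
1. the wide block rests on the pile of round blanks (presses on it with more than 0.5 N) while the fingers still hold it (contact force between wide_block and tray_round above 0.5 N and contact force between wide_block and the fingers above 0.5 N and horizontal distance between wide_block_stub and tray_round below 0.02 m), for 0.1 s.
At the end, for the whole second after the job is handed in: The wide block lies at rest, released, stub up (within 10 degrees of upright) on the pile of round blanks, its axis within 20 mm of the pile's centre; the narrow block is within 25 mm of where it started (horizontal distance between wide_block_stub and tray_round below 0.02 m and z of wide_block_stub in the frame of tray_round above 0.078 m and angle between wide_block_stub's own z axis and vertical below 0.17 rad and contact force between wide_block and tray_round above 0.5 N and linear speed of wide_block below 0.02 m/s and distance of narrow_block_stub from where it was at the start of the episode below 0.025 m); the robot touches nothing.
It fails at once if the wide block is pressed or dropped hard onto the pile or its tray (more than 60 N) (contact force between wide_block and tray_round above 60 N).
It fails at once if the narrow block is moved more than 25 mm from where it started (distance of narrow_block_stub from where it was at the start of the episode above 0.025 m).
It also fails if it takes over 42 s, if anything falls off the work surface, if the arm or the gripper's body presses on something with over 40 N, if the wrist force passes 120 N, or if a joint passes its speed limit or range.

### The arm

A 7-joint arm with a two-finger parallel gripper is mounted at the origin on the work surface. World frame = base frame: x ahead of the robot, y to its left, z up, the work surface at z = 0. Lengths are in m, angles in rad, forces in N, time in s.
With the tool pointing down it reaches from about 0.425 to 0.925 m from the base axis. Payload 6.8 kg.
Tool frame: the origin (TCP) lies on the front face of the gripper's body, between the roots of the fingers; the fingertips stand 73 mm ahead of it and the grasp point (between the pads) lies 54 mm ahead of it (bot.finger_overhang is the z of the fingertips in the tool frame, in m); z points along the fingers, y is the line along which they close (so a half turn about z gives the same grasp; the last joint's range is limited). The gripper opens to 85 mm and grips with 20 to 120 N. Pads are 22 mm wide; open, the fingers measure 114 mm over their backs; the gripper's body (76 mm by 85 mm) begins 54 mm behind the grasp point. The pads swing forward as they close: fully open they stand 13 mm farther back than shut.
Start: joints at [-1.327, 0.477, 0.022, 1.555, -0.011, 1.109, -0.083], TCP at [0.233, 0.634, 0.304] pointing down, gripper open.
Joint ranges: [-2.96, 2.96], [-0.34, 2.1], [-1.41, 1.46], [0.24, 2.44], [-1.37, 4.51], [0.17, 1.92], [-2.96, 2.96]. Speed limits (rad/s): [2.39, 2.39, 3.14, 3.14, 3.14, 3.14, 3.14].

### API

Orientations are given as a unit quaternion [w, x, y, z].
In Python, from station import bot gives the robot as it stands.
- The arm moves only by the tool servo_tool, never from a script. Its argument "motion" is one flat list of numbers, 7 for each row, row after row: the shift along the tool's x, y, z as a fraction of full scale, then the turn, a rotation vector about the tool's x, y, z as a fraction of full scale, then the closure, from 0 (fully open) to 1 (shut). In form: [tx, ty, tz, ax, ay, az, gripper, tx, ty, tz, ax, ay, az, gripper, ...]. A call has 1 to 5 rows; each row shifts and turns the commanded pose from where the row before left it, along the tool's axes as they then stand; what a row does not reach is not made up. Full scale, the value 1, is 0.02 m for a shift and 0.15 rad for a turn. A row lasts 1/8 s, in which the tool goes at most 62.5 mm and 10.7 degrees, less where a joint would pass 70% of its speed; a pose out of reach is approached as far as the arm can. A call with a number of a shift or a turn outside -1 to 1 is refused whole. A call with a gripper value outside its range is refused whole. The fingers move at their own pace and stop on an object; "grip_force" is the grip in N (left out, the last holds). Time passes only in rows, so rows that do not move let the fingers close. It gives the time, the measured TCP pose, the force, the opening and the grip force at its end, in the units of the state.
- bot.get_obs(): the state, without advancing time (a new reading comes with each control period).
- bot.read_camera(name): name is "side" or "top" or "wrist"; returns the picture (400x640x3 uint8, red, green, blue); there is no depth.
- bot.get_calibration(name): a dict with "mtx" (3x3 intrinsics, pixels), "k1" (the pictures are not rectified: a ray, as slopes to the right and down, at radius r is drawn at 1 + k1 r^2 times it, then the intrinsics apply), "rvec" (rotation vector, rad) and "tvec" (3), from world to camera coordinates, as OpenCV has them. Camera axes: x right, y down, z forward; pixel columns grow to the right and rows downward; lengths in m; the calibration is good to about 2 mm. A picture is of the moment at which its call begins: read the wrist's pose just before it. get_calibration takes no time and is no camera call; for the wrist camera it gives the pose at the moment of the call.
- bot.hand_in(): hands the job in; it is judged then, once.
Trained networks look in the newest picture that a camera, given by its name, has taken for a name from the list of things; names that differ only in an ending like _2 or _b are one class to them, and where a whole thing is asked for, a point or a joint stands for the part that bears it (a point fixed in the world has none). Each returns a list of dicts, best first, with "p" (0 to 1); they miss things now and then, are a little off and sometimes report something else, mostly with a low value. They report only what shows in the picture. A call takes as long as a camera call. They do not tell look-alikes from the thing itself.
- bot.boxes_of(camera, name): "uv" ([column, row] in pixels, amid what is visible of it).
The state is a dict: "t": time; "q": joint angles; "joint_vel": joint speeds; "joint_torque": joint torques, N m; "eef_pos": TCP position; "tool_rot": TCP orientation; "contact_force": force on the tool from outside, world axes, zero at the start; "torque": the same for the moment, N m; "gripper_width": opening from 0.0 (shut) to 1.0 (fully open); "grasp_force": force on a finger pad.
Only numpy, scipy, OpenCV 4.12 (cv2) and the standard library are available. Lean on these libraries where they do the work, as an engineer would, in place of code of your own. Each camera call takes 0.05 s, during which the arm holds its last target. There are 200 camera calls.

## Working session

There is one attempt and no reset: what is moved stays moved. The work goes in short steps, Python scripts to look and compute and a tool call to move; the robot and the scene stay as the last step left them, time stands still between calls to the robot, and variables do not carry over. Pictures are saved under pics/ and viewed, at most 10 in all, crops included, and the job is handed in when it is done.

Besides the shell and the picture viewer there is one more tool, called after "Call:" as name(argument=value, ...), one argument or row to a line, values as JSON. servo_tool: Moves the arm, as the interface text tells. Shift numbers are shares of 0.02 m and turn numbers shares of 0.15 rad, none past 1 either way. Its arguments: {"type":"object","properties":{"motion":{"type":"array","items":{"type":"number","minimum":-1,"maximum":1}},"grip_force":{"type":"number"}},"required":["motion"]}

```bash
mkdir -p pics; cat > h.py <<'E'
import numpy as np, cv2
from station import bot
def save(n,f): 
    im=bot.read_camera(n); cv2.imwrite(f,im[:,:,::-1]); return im
def ray(n,uv,c=None):
    c=c or bot.get_calibration(n); K=np.array(c["mtx"]); k=c["k1"]
    d=(np.array(uv,float)-K[:2,2])/[K[0,0],K[1,1]]
    s=d.copy()
    for _ in range(20): s=d/(1+k*(s@s))
    R=cv2.Rodrigues(np.array(c["rvec"],float))[0]; t=np.array(c["tvec"],float).ravel()
    v=R.T@np.r_[s,1]; return -R.T@t, v/np.linalg.norm(v)
def atz(n,uv,z,c=None):
    o,v=ray(n,uv,c); return o+v*(z-o[2])/v[2]
def tri(rs):
    A=sum(np.eye(3)-np.outer(v,v) for o,v in rs); b=sum((np.eye(3)-np.outer(v,v))@o for o,v in rs)
    return np.linalg.solve(A,b)
E
python3 - <<'E'
from h import *
for n in ("top","side"):
    save(n,f"pics/{n}0.png")
    for k in ("wide_block_stub","tray_round","tray_square","narrow_block_stub"):
        print(n,k,[(np.round(d["uv"],1).tolist(),round(d["p"],2),np.round(atz(n,d["uv"],.05),3)[:2].tolist()) for d in bot.boxes_of(n,k)])
print(bot.get_obs())
E
```

```text
top wide_block_stub [([389.0, 275.8], 0.84, [0.361, -0.158]), ([461.5, 269.8], 0.82, [0.37, -0.307]), ([227.7, 305.0], 0.78, [0.309, 0.166]), ([297.6, 239.7], 0.75, [0.436, 0.026])]
top tray_round [([183.8, 185.3], 0.79, [0.549, 0.255])]
top tray_square [([444.7, 173.9], 0.9, [0.567, -0.279])]
top narrow_block_stub [([310.9, 124.7], 0.61, [0.672, -0.004])]
side wide_block_stub [([225.8, 189.5], 0.88, [0.291, 0.134]), ([312.9, 335.1], 0.81, [0.349, -0.342]), ([294.8, 212.5], 0.78, [0.427, -0.013]), ([292.0, 274.0], 0.66, [0.36, -0.188])]
side tray_round [([303.2, 146.3], 0.92, [0.538, 0.233])]
side tray_square [([403.4, 294.1], 0.97, [0.553, -0.322]), ([303.4, 144.5], 0.49, [0.541, 0.24])]
side narrow_block_stub [([384.4, 196.9], 0.73, [0.652, -0.045])]
{'t': 0.5, 'q': array([-1.32707737,  0.47701726,  0.02242317,  1.55547983, -0.01148897,
        1.10928132, -0.08311796]), 'joint_vel': array([-1.42540314e-03, -1.01504043e-03,  1.06178073e-03,  4.45336672e-04,
        7.23172472e-04,  1.93259363e-03, -1.29203805e-05]), 'joint_torque': array([-1.10705099e-03, -5.95800519e+01,  1.60479337e+00, -2.81289589e+01,
        1.23880801e-02,  2.46953437e-03, -2.93238679e-05]), 'eef_pos': array([0.23261633, 0.6336347 , 0.303863  ]), 'tool_rot': array([ 1.27653070e-06,  1.75031000e-01,  9.84562922e-01, -2.86711761e-05]), 'contact_force': array([-0.16038495, -0.52285863,  0.86516009]), 'torque': array([0.03963105, 0.03816485, 0.002486  ]), 'grasp_force': 0.0, 'gripper_width': 0.9990318218266924}
```

View pics/top0.png

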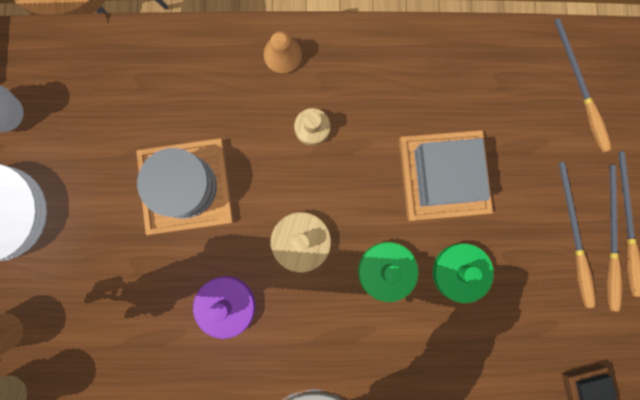

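View pics/side0.png

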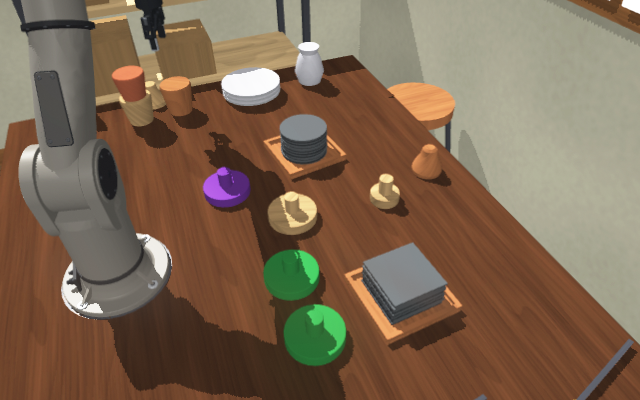

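The pale wide block is at top (300,242) / side (292,213). The round pile is at top (177,183) / side (303,130), on the robot's left. The green and purple blocks are decoys. I'll enlarge the crops for accurate points.

```bash
python3 - <<'E'
import cv2,numpy as np
t=cv2.imread("pics/top0.png");s=cv2.imread("pics/side0.png")
def c(im,u,v):return cv2.resize(im[v:v+100,u:u+130],None,fx=3,fy=3,interpolation=cv2.INTER_CUBIC)[:,:390]
a=np.vstack([np.hstack([c(t,240,190),c(t,125,135)]),np.hstack([c(s,240,170),c(s,240,95)])])
for i in range(0,780,30): cv2.line(a,(i,0),(i,4 if i%150 else 8),(255,255,255),1)
cv2.imwrite("pics/crop.png",a)
E
```

```text
(no output)
```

View pics/crop.png

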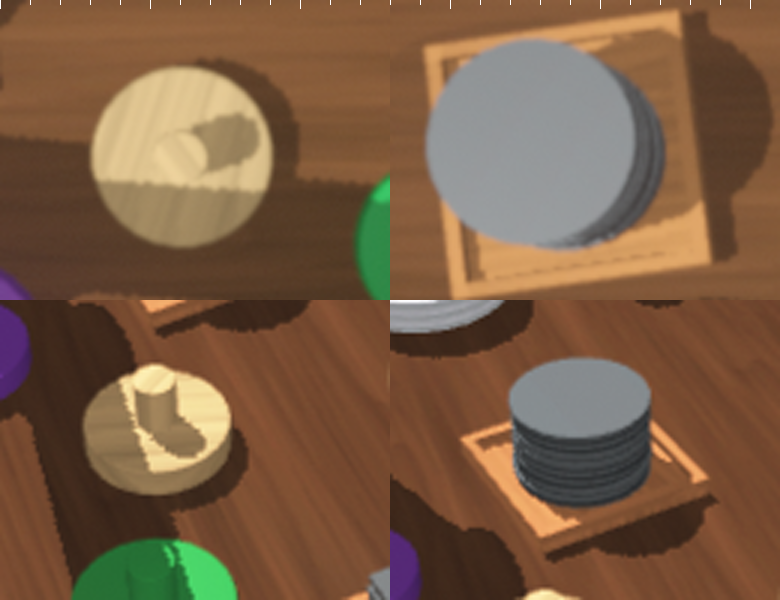

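```bash
python3 - <<'E'
from h import *
S=[ray("top",(300.3,241.8)),ray("side",(291.7,196.7))]; P=[ray("top",(172,183)),ray("side",(303.5,127.7))]
print("stub",tri(S),"pile",tri(P),"tray",atz("top",(184,186.3),.02),"disc face",atz("top",(300.5,242.2),.028))
o=bot.get_obs()
from scipy.spatial.transform import Rotation as R
q=o["tool_rot"];M=R.from_quat([q[1],q[2],q[3],q[0]]).as_matrix();print(M)
for t in ([0.43,0.02,.2],): print(M.T@(np.array(t)-o["eef_pos"]))
c=bot.get_calibration("wrist");Rw=cv2.Rodrigues(np.array(c["rvec"],float))[0];print(-Rw.T@np.array(c["tvec"]).ravel(),Rw)
E
```

```text
stub [0.43201965 0.0197091  0.07235789] pile [0.55039812 0.2650378  0.08928627] tray [0.55048468 0.26427877 0.02      ] disc face [0.4305782  0.02046933 0.028     ]
[[-9.38728298e-01  3.44658066e-01 -7.52303966e-06]
 [ 3.44658066e-01  9.38728296e-01 -5.69040187e-05]
 [-1.25503388e-05 -5.60102890e-05 -9.99999998e-01]]
[-0.39678249 -0.50800057  0.10389644]
[0.15762417 0.66272219 0.37261858] [[ 3.44241222e-01  9.38881120e-01 -4.72250585e-04]
 [ 8.90500524e-01 -3.26342988e-01  3.17031656e-01]
 [ 2.97500921e-01 -1.09555904e-01 -9.48414838e-01]]
```

Call:
servo_tool(
  motion=[-0.9,-0.92,0,0,0,0,0,-0.9,-0.92,0,0,0,0,0,-0.9,-0.92,0,0,0,0,0,-0.9,-0.92,0,0,0,0,0,-0.9,-0.92,0,0,0,0,0],
  grip_force=40,
)

```text
t: 1.12
eef_pos: [0.2857, 0.5155, 0.3041]
tool_rot: [0.0, 0.175, 0.985, 0.0]
contact_force: [0.7, 0.1, 0.3]
gripper_width: 1.004
grasp_force: 0.0
```

Call:
servo_tool(
  motion=[-0.9,-0.92,0,0,0,0,0,-0.9,-0.92,0,0,0,0,0,-0.9,-0.92,0,0,0,0,0,-0.9,-0.92,0,0,0,0,0,-0.9,-0.92,0,0,0,0,0],
)

```text
t: 1.75
eef_pos: [0.3388, 0.3975, 0.304]
tool_rot: [0.0, 0.175, 0.985, 0.0]
contact_force: [0.4, -0.5, 0.3]
gripper_width: 1.0
grasp_force: 0.0
```

Call:
servo_tool(
  motion=[-0.64,-0.95,0,0,0,0,0,-0.64,-0.95,0,0,0,0,0,-0.64,-0.95,0,0,0,0,0,-0.64,-0.95,0,0,0,0,0,-0.64,-0.95,0,0,0,0,0],
)

```text
t: 2.38
eef_pos: [0.3656, 0.2863, 0.3039]
tool_rot: [-0.0, 0.175, 0.985, 0.0]
contact_force: [0.7, -0.1, -0.1]
gripper_width: 0.997
grasp_force: 0.0
```

Call:
servo_tool(
  motion=[-0.64,-0.95,0,0,0,0,0,-0.64,-0.95,0,0,0,0,0,-0.64,-0.95,0,0,0,0,0,-0.64,-0.95,0,0,0,0,0,-0.64,-0.95,0,0,0,0,0],
)

```text
t: 3.0
eef_pos: [0.3928, 0.1751, 0.3039]
tool_rot: [-0.0, 0.175, 0.985, 0.0]
contact_force: [-0.2, 0.4, -0.4]
gripper_width: 1.0
grasp_force: 0.0
```

Call:
servo_tool(
  motion=[-0.64,-0.95,0.5,0,0,0,0,-0.64,-0.95,0.5,0,0,0,0,-0.64,-0.95,0.5,0,0,0,0,-0.64,-0.95,0.5,0,0,0,0,-0.64,-0.95,0.5,0,0,0,0],
)

```text
t: 3.62
eef_pos: [0.42, 0.064, 0.2537]
tool_rot: [0.0, 0.175, 0.985, 0.0]
contact_force: [0.2, -0.1, 0.4]
gripper_width: 1.003
grasp_force: 0.0
```

Call:
servo_tool(
  motion=[-0.63,-0.93,0.5,0,0,0,0,-0.63,-0.93,0.5,0,0,0,0],
)

```text
t: 3.88
eef_pos: [0.4308, 0.0205, 0.2337]
tool_rot: [0.0, 0.175, 0.985, 0.0]
contact_force: [0.5, -0.5, -0.4]
gripper_width: 0.999
grasp_force: 0.0
```

```bash
python3 - <<'E'
from h import *
c=bot.get_calibration("wrist"); save("wrist","pics/w1.png"); print(bot.get_obs()["eef_pos"],bot.get_obs()["q"])
K=np.array(c["mtx"]);
p,_=cv2.projectPoints(np.array([[.4317,.02,.0725],[.4315,.02,.028]]),np.array(c["rvec"],float),np.array(c["tvec"],float),K,np.zeros(5));print(p, bot.boxes_of("wrist","wide_block_stub"))
import pickle; pickle.dump(c,open("w1.pkl","wb"))
E
```

```text
[0.43071927 0.01771863 0.23277657] [-0.53883476  0.17130568  0.39301645  2.20490876 -0.09107763  0.78126036
  1.1301318 ]
[[[318.32739718 208.57126205]]

 [[318.56944181 191.26205987]]] [{'uv': [320.3, 182.5], 'p': 0.9}, {'uv': [106.7, 187.9], 'p': 0.8}, {'uv': [15.4, 242.1], 'p': 0.71}, {'uv': [452.0, 20.2], 'p': 0.57}]
```

View pics/w1.png

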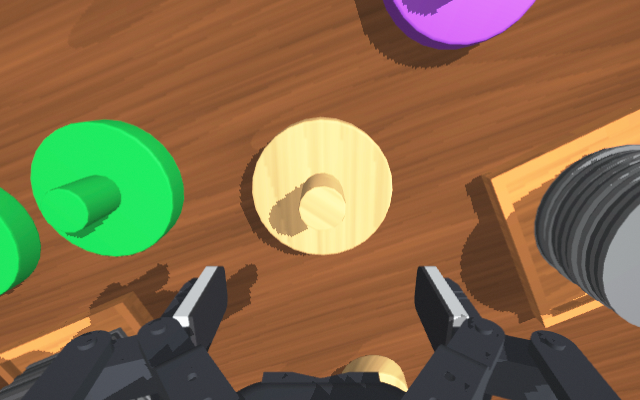

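The wrist view shows the pale block centred, with the stub's top at (322.5, 208.5) and the disc's centre at (322, 187). I'll repeat the measurement now that the arm has settled.

```bash
python3 - <<'E'
from h import *
import pickle
c0=pickle.load(open("w1.pkl","rb"));c=bot.get_calibration("wrist")
for x in (c0,c): print(atz("wrist",(322.5,208.5),.0727,x),atz("wrist",(322.2,186.5),.028,x))
print(bot.get_obs()["eef_pos"])
E
```

```text
[0.43264246 0.02294105 0.0727    ] [0.4285566  0.02442575 0.028     ]
[0.43181991 0.02140804 0.0727    ] [0.42769936 0.02283693 0.028     ]
[0.43045854 0.01907858 0.23323035]
```

Call:
servo_tool(
  motion=[0,0.13,0.9,0,0,0,0,0,0,0.9,0,0,0,0,0,0,0.9,0,0,0,0,0,0,0.9,0,0,0,0,0,0,0.9,0,0,0,0],
)

```text
t: 4.6
eef_pos: [0.4319, 0.0248, 0.1437]
tool_rot: [0.0, 0.174, 0.985, 0.0]
contact_force: [-0.6, -0.4, -0.0]
gripper_width: 0.998
grasp_force: 0.0
```

Call:
servo_tool(
  motion=[0,0,0.6,0,0,0,0,0,0,0.5,0,0,0,0,0,0,0.5,0,0,0,0,0,0,0,0,0,0,0],
)

```text
t: 5.1
eef_pos: [0.4316, 0.024, 0.1114]
tool_rot: [-0.001, 0.175, 0.985, -0.0]
contact_force: [0.3, 0.4, -1.0]
gripper_width: 0.995
grasp_force: 0.0
```

Position and height are good, so I'll close.

Call:
servo_tool(
  motion=[0,0,0,0,0,0,0.5,0,0,0,0,0,0,1,0,0,0,0,0,0,1,0,0,0,0,0,0,1,0,0,0,0,0,0,1],
  grip_force=40,
)

```text
t: 5.72
eef_pos: [0.432, 0.0238, 0.1124]
tool_rot: [0.0, 0.175, 0.985, 0.0]
contact_force: [-1.4, -1.2, 5.8]
gripper_width: 0.411
grasp_force: 39.3
```

Call:
servo_tool(
  motion=[0,0,0,0,0,0,1,0,0,0,0,0,0,1,0,0,-0.3,0,0,0,1,0,0,-0.5,0,0,0,1,0,0,-0.5,0,0,0,1],
)

```text
t: 6.35
eef_pos: [0.4319, 0.0241, 0.1387]
tool_rot: [0.0, 0.175, 0.985, 0.0]
contact_force: [-0.0, 0.1, -1.6]
gripper_width: 0.408
grasp_force: 40.1
```

Call:
servo_tool(
  motion=[0,0,-0.9,0,0,0,1,0,0,-1,0,0,0,1,0,0,-1,0,0,0,1,0,0,-1,0,0,0,1,0,0,-1,0,0,0,1],
)

```text
t: 6.98
eef_pos: [0.4317, 0.024, 0.2371]
tool_rot: [0.0, 0.175, 0.985, 0.0]
contact_force: [0.3, 0.4, -2.3]
gripper_width: 0.412
grasp_force: 40.2
```

```bash
python3 - <<'E'
from h import *
save("wrist","pics/w2.png")
im=cv2.imread("pics/w2.png")
cv2.imwrite("pics/w2.png",im)
o=bot.get_obs();print(o["eef_pos"],o["contact_force"],o["torque"])
E
```

```text
[0.43291129 0.02398181 0.23916832] [ 0.88817362  0.59297173 -1.53395797] [-0.0048038  -0.04519434  0.04959501]
```

View pics/w2.png

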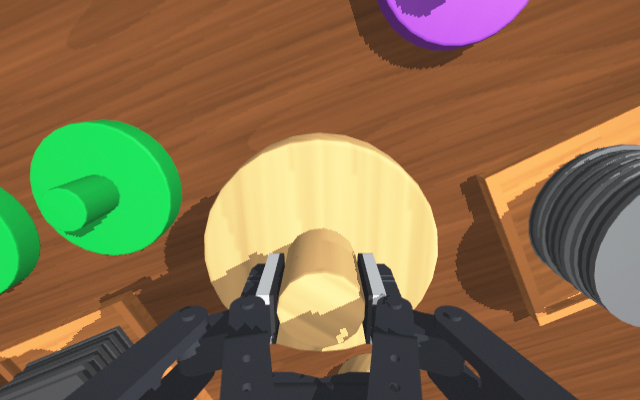

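Call:
servo_tool(
  motion=[-0.09,0.7,0,0,0,0,1,-0.09,0.95,0,0,0,0,1,-0.09,0.95,0,0,0,0,1,-0.09,0.95,0,0,0,0,1,-0.09,0.95,0,0,0,0,1],
)

```text
t: 7.65
eef_pos: [0.4719, 0.1069, 0.2355]
tool_rot: [-0.0, 0.175, 0.985, -0.0]
contact_force: [-0.6, -0.6, -1.8]
gripper_width: 0.409
grasp_force: 40.2
```

Call:
servo_tool(
  motion=[-0.1,0.95,0,0,0,0,1,-0.1,0.95,0,0,0,0,1,-0.1,0.95,0,0,0,0,1,-0.1,0.95,0,0,0,0,1,-0.1,0.95,0,0,0,0,1],
)

```text
t: 8.28
eef_pos: [0.5141, 0.1923, 0.2359]
tool_rot: [-0.0, 0.175, 0.985, 0.0]
contact_force: [0.5, 0.3, -2.6]
gripper_width: 0.413
grasp_force: 40.2
```

Call:
servo_tool(
  motion=[-0.09,0.9,0,0,0,0,1,-0.09,0.9,0,0,0,0,1,-0.09,0.9,0,0,0,0,1,-0.09,0.6,0,0,0,0,1,-0.09,0.78,0,0,0,0,1],
)

```text
t: 8.9
eef_pos: [0.5505, 0.265, 0.2358]
tool_rot: [-0.0, 0.175, 0.985, -0.0]
contact_force: [0.3, 0.0, -2.7]
gripper_width: 0.41
grasp_force: 40.2
```

```bash
python3 - <<'E'
from h import *
a=save("side","pics/s2.png");b=save("top","pics/t2.png")
A=cv2.resize(a[60:180,230:380],(600,480));
B=cv2.resize(b[130:230,120:245],(600,480))
cv2.imwrite("pics/m2.png",cv2.resize(np.hstack([A,B])[:,:,::-1],(800,320)))
o=bot.get_obs();print(o["t"],o["eef_pos"],o["contact_force"],o["gripper_width"])
E
```

```text
9.0 [0.55054177 0.2667419  0.23586934] [ 0.15895396 -0.02201672 -2.78608127] 0.4088734579308909
```

View pics/m2.png

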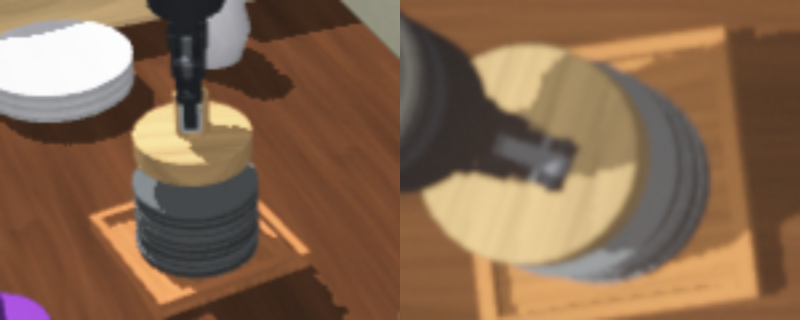

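```bash
python3 - <<'E'
from h import *
print(atz("top",(160.6,178.1),.152),tri([ray("top",(160.6,178.1)),ray("side",(302.2,109.5))]))
E
```

```text
[0.54986078 0.26410746 0.152     ] [0.55048247 0.26516424 0.14902393]
```

Disc centred over the pile within about 2 mm, with a gap of about 33 mm. Lowering gently.

Call:
servo_tool(
  motion=[0,0,0.4,0,0,0,1,0,0,0.3,0,0,0,1,0,0,0.25,0,0,0,1,0,0,0.15,0,0,0,1,0,0,0.1,0,0,0,1],
)

```text
t: 9.62
eef_pos: [0.5501, 0.2646, 0.2117]
tool_rot: [-0.0, 0.175, 0.985, -0.0]
contact_force: [0.3, 0.6, -2.5]
gripper_width: 0.41
grasp_force: 40.2
```

Call:
servo_tool(
  motion=[0,0,0.07,0,0,0,1,0,0,0.07,0,0,0,1,0,0,0,0,0,0,1],
)

```text
t: 10.0
eef_pos: [0.55, 0.2647, 0.209]
tool_rot: [-0.0, 0.175, 0.985, -0.0]
contact_force: [-0.3, -0.1, -2.4]
gripper_width: 0.409
grasp_force: 40.2
```

Call:
servo_tool(
  motion=[0,0,0.07,0,0,0,1,0,0,0.07,0,0,0,1,0,0,0,0,0,0,1],
)

```text
t: 10.38
eef_pos: [0.55, 0.2646, 0.2061]
tool_rot: [-0.0, 0.175, 0.985, -0.0]
contact_force: [0.2, 0.1, -3.0]
gripper_width: 0.41
grasp_force: 40.2
```

Call:
servo_tool(
  motion=[0,0,0.06,0,0,0,1,0,0,0.04,0,0,0,1,0,0,0,0,0,0,1],
)

```text
t: 10.75
eef_pos: [0.55, 0.2646, 0.2042]
tool_rot: [-0.0, 0.175, 0.985, -0.0]
contact_force: [0.7, 0.2, -2.7]
gripper_width: 0.413
grasp_force: 40.2
```

Call:
servo_tool(
  motion=[0,0,0.05,0,0,0,1,0,0,0.05,0,0,0,1,0,0,0,0,0,0,1],
)

```text
t: 11.12
eef_pos: [0.5502, 0.2647, 0.2037]
tool_rot: [-0.0, 0.175, 0.985, 0.0]
contact_force: [-5.0, -1.4, 8.4]
gripper_width: 0.406
grasp_force: 41.3
```

Contact: the wrist force went from −2.7 to +8.4 N. I'll hold briefly, ease off a little, then open.

Call:
servo_tool(
  motion=[0,0,0,0,0,0,1,0,0,0,0,0,0,1,0,0,-0.02,0,0,0,1,0,0,0,0,0,0,1],
)

```text
t: 11.62
eef_pos: [0.5502, 0.2647, 0.2037]
tool_rot: [0.0, 0.175, 0.985, 0.0]
contact_force: [-3.2, -0.9, 6.5]
gripper_width: 0.409
grasp_force: 41.0
```

Call:
servo_tool(
  motion=[0,0,0,0,0,0,0.4,0,0,0,0,0,0,0,0,0,0,0,0,0,0,0,0,0,0,0,0,0,0,0,0,0,0,0,0],
)

```text
t: 12.25
eef_pos: [0.5501, 0.2646, 0.2026]
tool_rot: [-0.0, 0.175, 0.985, -0.0]
contact_force: [-0.1, -0.0, -0.4]
gripper_width: 0.998
grasp_force: 0.0
```

Call:
servo_tool(
  motion=[0,0,-0.3,0,0,0,0,0,0,-0.7,0,0,0,0,0,0,-1,0,0,0,0,0,0,-1,0,0,0,0,0,0,-1,0,0,0,0],
)

```text
t: 12.88
eef_pos: [0.5503, 0.2647, 0.2846]
tool_rot: [0.0, 0.175, 0.985, 0.0]
contact_force: [0.1, -0.4, -0.5]
gripper_width: 0.999
grasp_force: 0.0
```

Call:
servo_tool(
  motion=[0,0,-1,0,0,0,0,0,0,-1,0,0,0,0,0,0,-0.6,0,0,0,0,0,0,0,0,0,0,0,0,0,0,0,0,0,0],
)

```text
t: 13.5
eef_pos: [0.5497, 0.2645, 0.3341]
tool_rot: [-0.0, 0.175, 0.985, -0.0]
contact_force: [0.3, -0.7, -1.0]
gripper_width: 1.0
grasp_force: 0.0
```

```bash
python3 - <<'E'
from h import *
a=save("side","pics/s3.png");b=save("wrist","pics/w3.png")
A=cv2.resize(a[60:180,230:380],(500,400))
cv2.imwrite("pics/m3.png",np.hstack([A,cv2.resize(b,(300,188)) if 0 else cv2.copyMakeBorder(cv2.resize(b,(300,188)),0,212,0,0,0)])[:,:,::-1])
o=bot.get_obs();print(o["t"],o["eef_pos"],o["contact_force"])
E
```

```text
13.6 [0.54969036 0.26457235 0.33380628] [-0.02960817  0.12942613 -0.39220875]
```

View pics/m3.png

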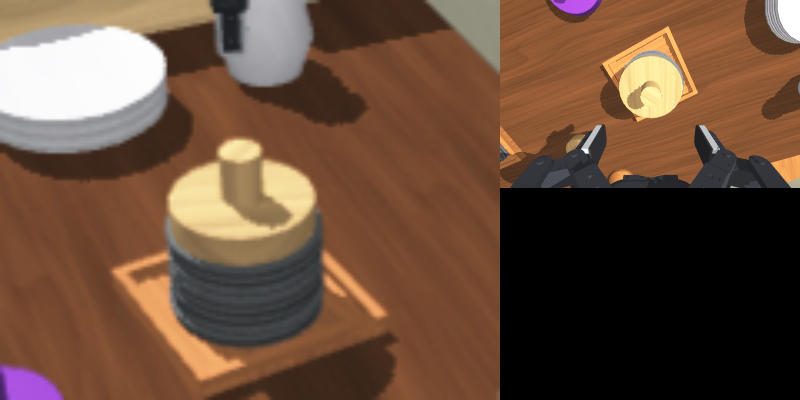

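The side view shows the block flat, stub up, in the middle of the round pile (crop centre about (243,203)), and the gripper is clear. Handing in.

```bash
python3 -c "
from station import bot
print(bot.hand_in())"
```

```text
the job is handed in; nothing more can be done
None
```

The wide block was lowered onto the round pile while held, released there stub up and near the pile's centre, and the job was handed in at about 13.6 s; the hand-in gave no verdict.

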